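# Turn the spice turntable until the pepper mill is at the front

### The arm

A 6-joint arm with a two-finger parallel gripper is mounted at the origin on a cart in front of the work surface, level with it; the furniture and walls round the work are solid. World frame = base frame: x ahead of the robot, y to its left, z up, the work surface at z = 0. Lengths are in m, angles in degrees, forces in N, time in s.
With the tool pointing down it reaches from about 0.325 to 0.75 m from the base axis. Payload 7.6 kg.
Tool frame: the origin (TCP) lies on the mounting face of the last link; the fingertips stand 173 mm ahead of it and the grasp point (between the pads) lies 155 mm ahead of it; z points along the fingers, y is the line along which they close (so a half turn about z gives the same grasp; the last joint's range is limited). The gripper opens to 85 mm and grips with 20 to 120 N. Pads are 22 mm wide; open, the fingers measure 114 mm over their backs; the gripper's body (76 mm by 85 mm) begins 54 mm behind the grasp point. The pads swing forward as they close: fully open they stand 13 mm farther back than shut.
Start: joints at [61.862, 2.991, 80.254, -0, 96.75, -4.028], TCP at [0.214, 0.479, 0.405] pointing down, gripper open.
Joint ranges: [-166.34, 166.34], [-52.06, 124.39], [6.96, 135.62], [-60.46, 240.46], [14.63, 156.25], [-167.68, 167.68]. Speed limits (degrees/s): [147.25, 147.25, 172.46, 180, 180, 180].

### API

Orientations are given as a 3x3 rotation matrix whose columns are the frame's x, y, z axes.
In Python, from bench import env, solve_ik, monitor, viewer gives the robot as it stands. Calls block until the motion is done:
- env.move_pose(position, orientation): joint-space move of the TCP to a pose.
- env.movel(position, ori=None, max_speed=0.15): straight line of the TCP; ori=None keeps the orientation; max_speed is the mean speed in m/s.
- env.set_joints(angles): joint-space move.
- env.set_gripper(opening, effort=None): opening from 0.0 (shut) to 1.0 (fully open); effort is the grip in N (None keeps the last); returns when the fingers have stopped.
- env.sleep(seconds).
- solve_ik(position, orientation): joint angles nearest the present ones, or None.
- monitor.sense(): the state.
- viewer.snapshot(name): name is "side" or "top" or "wrist"; returns (picture, depth): 480x640x3 uint8, blue, green, red; 480x640 float32, m along the optical axis (not along the pixel's ray), 0 where there is no reading.
- viewer.camera_params(name): a dict with "fx", "fy", "cx", "cy" (pixels), "R" (3x3) and "t" (3): a world point X has camera coordinates R X + t. Camera axes: x right, y down, z forward; pixel columns grow to the right and rows downward; lengths in m; the calibration is good to about 2 mm. The wrist camera is an equidistant fisheye: a pixel r from the principal point sees the ray r / f radians off the axis. A picture is of the moment at which its call begins: read the wrist's pose just before it. camera_params takes no time and is no camera call; for the wrist camera it gives the pose at the moment of the call.
A pose or a line that the arm cannot do raises env.IKError and nothing moves.
- env.close_job(): hands the job in; it is judged then, once.
The state is a dict: "t": time; "q": joint angles; "joint_velocities": joint speeds; "joint_efforts": joint torques, N m; "position": TCP position; "ee_rot": TCP orientation; "contact_force": force on the tool from outside, world axes, zero at the start; "ft_torque": the same for the moment, N m; "width": opening from 0.0 (shut) to 1.0 (fully open); "gripper_force": force on a finger pad.
Only numpy, scipy, OpenCV 4.12 (cv2) and the standard library are available. Lean on these libraries where they do the work, as an engineer would, in place of code of your own. Each camera call takes 0.05 s, during which the arm holds its last target. There are 200 camera calls.

### The job

Bring the wooden pepper mill to the front of the spice turntable: push the finger pegs on the rim with your fingertips and turn the plate until the mill stands in line with the pointed tongue of the base, then leave it at rest there. Push gently and do not grip anything; the mill and jars must only ride round on the plate, upright, never touched or lifted, and the tin, the garlic and the mug beside the turntable stay where they are.

Things in the scene. Friction and masses are not known exactly. Their poses are not given: they have to be found in the camera images.
- base: fixed wooden base of the spice turntable, a flat disc 210 mm across and 8 mm thick on the worktop; origin at the middle of its underside, on the turntable's axis. A tongue 40 mm wide, 8 mm thick, sticks out along the base's own -x to a pointed end 210 mm from the axis: it marks the front. The base itself may stand turned by up to 0.3 rad from facing the robot.
- front (a point): small steel stud on top of the tongue's pointed end, 190 mm from the axis, 8 mm above the worktop: the front mark
- carousel: steel bearing foot of the turntable, 140 mm across, hidden under the plate; fixed on the base. Origin on the axis, 8 mm above the worktop; its x axis is the turntable joint's zero direction. It carries the plate.
- turntable (a joint): turn of the round wooden plate (240 mm across, 20 mm thick, its top 42 mm above the worktop), in rad, growing counter-clockwise seen from above; no end stops, so it may turn any way round. It turns with slight friction (about 1 N at the pegs, a little more when turned fast) and stays where it is left; it does not coast.
- hub (a point): centre of the plate's top, on the axis, 42 mm above the worktop
- peg0 (a point): point on one of the six equal wooden finger pegs that stick straight out from the plate's rim, 60 degrees apart: round rods 16 mm thick, lying level with their axis 32 mm above the worktop, ending 158 mm from the turntable's axis. This point lies on the peg's axis, 140 mm from the turntable's axis. The other five are found by turning this one about the hub in steps of 60 degrees. Between the pegs and the worktop there is nothing but the 8 mm tongue.
- pepper_mill: turned wooden pepper mill with a waist and a small metal knob on top, 58 mm across, 150 mm tall, the tallest thing on the turntable; loose, stands upright on the plate 55 mm from the axis and rides round with it. Origin at the centre of its underside.
- salt_shaker: glass shaker with a domed grey top, 44 mm across, 90 mm tall; loose on the plate, 55 mm from the axis; origin at the centre of its underside
- spice_jar_a: spice jar with a green cap, 44 mm across, 100 mm tall; loose on the plate, 55 mm from the axis; origin at the centre of its underside
- spice_jar_b: spice jar with a red cap, 45 mm across, 106 mm tall; loose on the plate, 55 mm from the axis; origin at the centre of its underside
- tin: bystander: plain closed tin, 66 mm across, 67 mm tall, to the left in front of the turntable; origin at the centre of its underside
- garlic: bystander: garlic bulb, 60 mm across, 59 mm tall, to the right of the turntable; origin at the centre of its underside
- mug: bystander: white mug, body 85 mm across, with handle 120 mm, 88 mm tall, to the left of the turntable; origin at the centre of its underside
Things that resemble listed ones, but are neither listed nor needed, are in the scene too. What is shaped like the salt_shaker but blue or purple is not meant.

How it is judged:
By the outcome, as a careful person would: the job done as asked, in the order asked, and still so for the second after the job is handed in, with the robot touching nothing.
It also fails if it takes over 72 s, if anything falls off the work surface, if the arm or the gripper's body presses on something with over 40 N, if the wrist force passes 120 N, or if a joint passes its speed limit or range.

## Working session

There is one attempt and no reset: what is moved stays moved. The work goes in short steps, each a Python script; the robot and the scene stay as the last script left them, time stands still between calls to the robot, and variables do not carry over. Pictures are saved under pics/ and viewed, at most 10 in all, crops included, and the job is handed in when it is done.

```bash
mkdir -p pics
python3 - <<'E'
from bench import env, solve_ik, monitor, viewer
import cv2,numpy as np
for n in("top","side"):
    p,d=viewer.snapshot(n); cv2.imwrite(f"pics/{n}0.png",p); np.save(f"pics/{n}0.npy",d)
    print(n,viewer.camera_params(n))
print(monitor.sense())
E
```

```text
top {'fx': 538.8660407201323, 'fy': 538.8660407201323, 'cx': 316.1768728260888, 'cy': 240.39470189074186, 'R': array([[-0.02170637, -0.99965638,  0.01469572],
       [-0.98755418,  0.01914866, -0.15610918],
       [ 0.15577413, -0.01790138, -0.98763048]]), 't': array([0.06484771, 0.51305457, 1.11326094])}
side {'fx': 463.8587579752911, 'fy': 463.8587579752911, 'cx': 321.2058559161067, 'cy': 238.50184018597614, 'R': array([[ 0.7892628 , -0.61402937, -0.00567111],
       [-0.43459469, -0.55204832, -0.71159687],
       [ 0.43381065,  0.56410158, -0.70256511]]), 't': array([-0.37798228,  0.30246273,  0.96200344])}
{'t': 0.1, 'q': array([ 6.18638607e+01,  3.02402131e+00,  8.03072889e+01,  3.25966317e-04,
        9.67493818e+01, -4.02733865e+00]), 'joint_velocities': array([-0.07601055, -0.14983721,  0.04427747,  0.07909061,  0.00840399,
       -0.01989888]), 'joint_efforts': array([ 1.21014589e-03, -3.82585287e+01, -3.60983133e+01, -7.87928707e-05,
        4.86622259e-03,  2.64516046e-05]), 'position': array([0.21440938, 0.47919505, 0.40395195]), 'ee_rot': array([[-9.12771683e-01,  4.08469591e-01, -6.69110715e-04],
       [ 4.08470125e-01,  9.12770848e-01, -1.23925212e-03],
       [ 1.04547950e-04, -1.40446598e-03, -9.99999008e-01]]), 'contact_force': array([-0.75777736,  0.12679481, -0.24284367]), 'ft_torque': array([ 0.03264878, -0.01952883,  0.00477693]), 'gripper_force': 0.0, 'width': 1.0015112595657785}
```

View pics/top0.png

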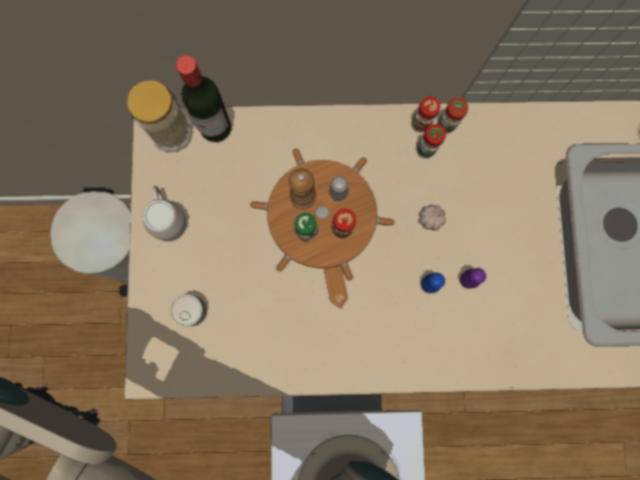

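View pics/side0.png

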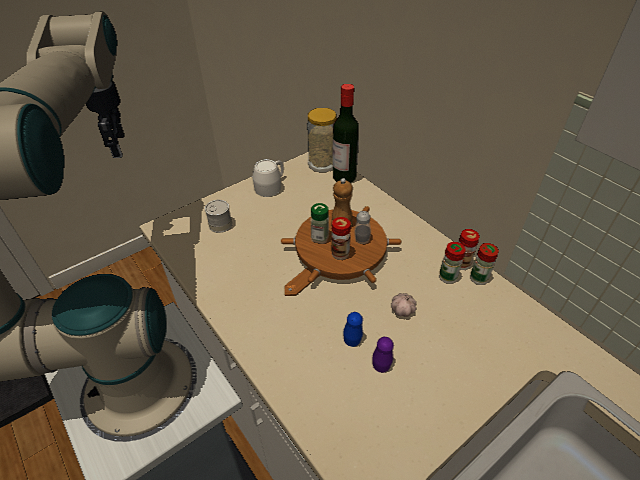

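The top view shows the hub at about (322,212), the mill knob at (301,177) and the tongue tip at (338,303). Peg ends are near (297,152), (363,160), (391,222), (349,277), (280,268) and (253,205). Next I'll measure these properly.

```bash
cat > h.py <<'E'
from bench import env, solve_ik, monitor, viewer
import cv2,numpy as np
def ray(n,u,v,z):
    c=viewer.camera_params(n);R,t=c["R"],c["t"]
    o=-R.T@t; d=R.T@np.array([(u-c["cx"])/c["fx"],(v-c["cy"])/c["fy"],1])
    return o+d*(z-o[2])/d[2]
def proj(n,X):
    c=viewer.camera_params(n);x=c["R"]@X+c["t"]
    return np.array([c["fx"]*x[0]/x[2]+c["cx"],c["fy"]*x[1]/x[2]+c["cy"]])
def ang(a,b): d=np.subtract(a,b); return np.degrees(np.arctan2(d[1],d[0]))
E
python3 - <<'E'
from h import *
p=cv2.imread("pics/top0.png"); d=np.load("pics/top0.npy")
hub=ray("top",322,212.5,.042); print("hub",hub)
print("knob",k:=ray("top",301,177,.188),ang(k[:2],hub[:2]),np.linalg.norm((k-hub)[:2]))
f=ray("top",338,303,.008);print("tip",f,ang(f[:2],hub[:2]),np.linalg.norm((f-hub)[:2]))
for u,v in[(297,152),(363,160),(391,222),(349,277),(280,268),(253,205)]:
    e=ray("top",u,v,.032);print("peg",e,ang(e[:2],hub[:2]),np.linalg.norm((e-hub)[:2]))
for n,u,v in[("tin",187,309),("mug",163,219),("garlic",432,217),("blue",432,283)]: print(n,ray("top",u,v,.05))
c=p[130:320,235:405];cv2.imwrite("pics/c0.png",cv2.resize(c,None,fx=3,fy=3,interpolation=cv2.INTER_CUBIC))
E
```

```text
hub [0.57449942 0.04046735 0.042     ]
knob [0.61311457 0.08310356 0.188     ] 47.83320943535416 0.05752369435217961
tip [0.38143166 0.00952453 0.008     ] -170.89468368099156 0.19553163288192896
peg [0.71412353 0.09224211 0.032     ] 20.345553004780573 0.14891445748445356
peg [ 0.69329847 -0.05320349  0.032     ] -38.25512291396873 0.15128595800755934
peg [ 0.55277849 -0.10913726  0.032     ] -98.26098750727355 0.15117320693009947
peg [ 0.43510456 -0.01416065  0.032     ] -158.60008995514974 0.14971689232182872
peg [0.4573521  0.13267684 0.032     ] 141.7928616831769 0.14908415533981365
peg [0.59603317 0.18974647 0.032     ] 81.79161482736866 0.15082425902856955
tin [0.37400745 0.32517967 0.05      ]
mug [0.56500195 0.37895453 0.05      ]
garlic [ 0.55858941 -0.19473003  0.05      ]
blue [ 0.41734439 -0.18690216  0.05      ]
```

View pics/c0.png

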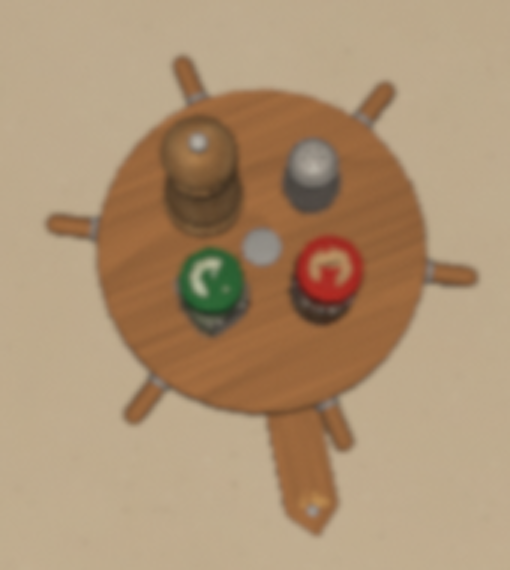

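The crop confirms it: stud at about (339,300), knob at (301,177). The mill bears about 48° and the front about 189°, so I'll turn +141° counter-clockwise in two strokes on the near-side pegs.

```bash
cat >> h.py <<'E'
HUB=np.array([.5746,.040]); RAD=.143; ZL=.195
def pose(a,z=ZL,r=RAD,s=1):
    a=np.radians(a); y=s*np.array([-np.sin(a),np.cos(a),0]); zz=np.array([0,0,-1.])
    return np.r_[HUB+r*np.array([np.cos(a),np.sin(a)]),z],np.column_stack([np.cross(y,zz),y,zz])
def arc(a0,a1,s,z=ZL,speed=.06,step=8):
    n=max(1,int(np.ceil(abs(a1-a0)/step)));F=0
    for a in np.linspace(a0,a1,n+1)[1:]:
        env.movel(*pose(a,z,s=s),max_speed=speed); F=max(F,np.linalg.norm(monitor.sense()["contact_force"]))
    return F
def top(name):
    p,d=viewer.snapshot("top"); cv2.imwrite(f"pics/{name}.png",p); return p
E
python3 - <<'E'
from h import *
h=ray("top",322.3,212,.042)[:2];s=ray("top",339,300,.008)[:2];k=ray("top",301,177.3,.190)[:2]
print("front",ang(s,HUB),np.linalg.norm(s-HUB),"mill",ang(k,HUB),np.linalg.norm(k-HUB),h)
for sg in(1,-1):
    print(sg,[None if (q:=solve_ik(*pose(a,s=sg))) is None else np.round(q[[0,4,5]]) for a in(116,140,180,207,218)])
E
```

```text
front -170.0330815178709 0.1896267496880388 mill 49.07340122333397 0.05704086779124987 [0.57558649 0.03979536]
1 [None, array([ 11.,  72., 141.]), array([ 0., 72., 90.]), array([-8., 72., 55.]), array([-10.,  72.,  42.])]
-1 [array([ 14.,  73., -12.]), array([ 11.,  72., -39.]), array([  0.,  72., -90.]), array([  -8.,   72., -125.]), array([ -10.,   72., -138.])]
```

Run:
```python
from h import *
env.set_gripper(0.0)
env.move_pose(*pose(114,.40,s=-1))
env.movel(*pose(114,s=-1),max_speed=.12)
print(monitor.sense()["contact_force"],monitor.sense()["t"])
print("F",arc(114,207,-1),monitor.sense()["t"])
arc(207,200,-1); print(monitor.sense()["contact_force"])
p=top("t1"); cv2.imwrite("pics/c1.png",cv2.resize(p[130:320,235:405],None,fx=3,fy=3,interpolation=cv2.INTER_CUBIC))
```

```text
[-0.09894325  0.10651924  0.04577772] 4.3167
F 1.4846023133156625 10.0167
[-0.61461624 -0.24684054  0.30057442]
```

View pics/c1.png

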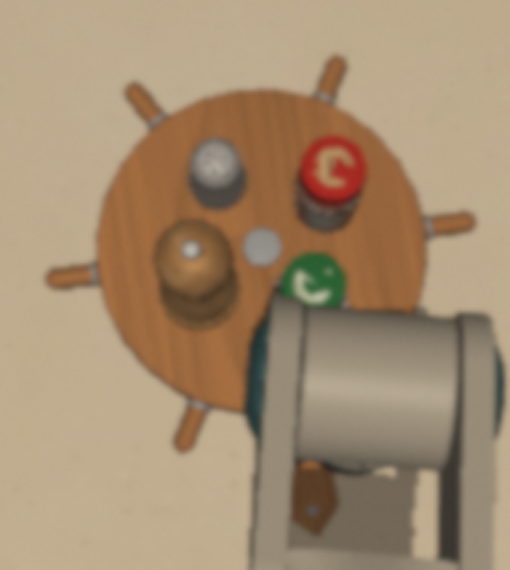

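The plate turned with everything upright. The knob is now at about (298.7,213) and the next peg end at about (296.5,277).

Run:
```python
from h import *
k=ray("top",235+191.5/3,130+249/3,.190)[:2];e=ray("top",235+184/3,130+442/3,.032)[:2]
m=ang(k,HUB);pg=ang(e,HUB);print("mill",m,np.linalg.norm(k-HUB),"peg",pg)
need=190-m; end=pg+need-9.5; print(need,end)
env.movel(*pose(200,ZL+.05,s=-1),max_speed=.1)
arc(200,pg-25,-1,z=ZL+.05,speed=.12,step=15)
env.movel(*pose(pg-25,s=-1),max_speed=.1)
end-=3
print("F",arc(pg-25,end,-1),end)
arc(end,end-8,-1)
a=end-8
env.movel(*pose(a,.40,s=-1),max_speed=.15)
env.move_pose(*pose(114,.42,r=.25,s=-1))
print(monitor.sense()["t"])
p=top("t2"); q,_=viewer.snapshot("side"); cv2.imwrite("pics/s2.png",q)
cv2.imwrite("pics/c2.png",cv2.resize(p[130:320,235:405],None,fx=3,fy=3,interpolation=cv2.INTER_CUBIC))
```

```text
mill 123.06930266460854 0.057689198823658694 peg 157.1398704534244
66.93069733539146 214.57056778881588
F 1.149092398785877 211.57056778881588
22.6583
```

View pics/c2.png

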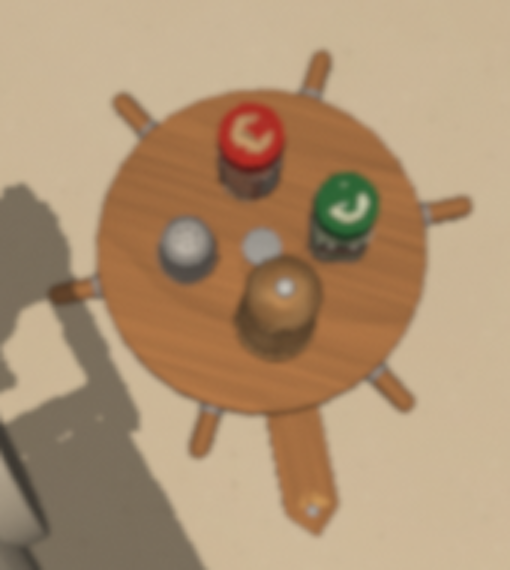

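View pics/s2.png

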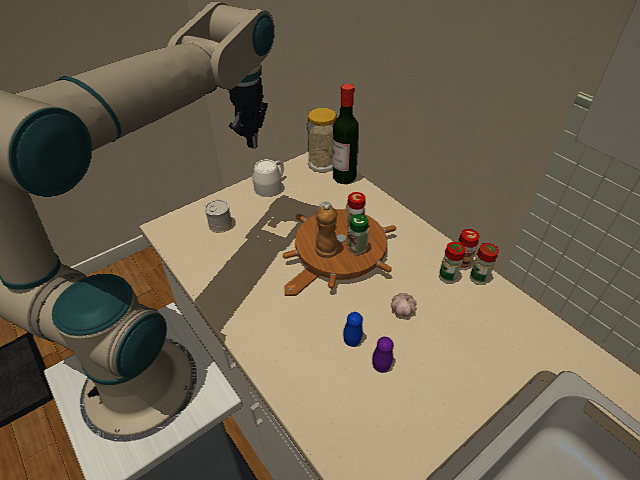

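The mill is close to the tongue line and everything is upright: knob at crop (285,287), stud at (312,510). I stopped about 3° short on purpose, so now I'll measure what's left with both views.

Run:
```python
from h import *
im={"top":cv2.imread("pics/t2.png"),"side":cv2.imread("pics/s2.png")}
def spot(n,u,v,r):  # low-saturation, bright centroid around a seed
    P=im[n][v-r:v+r+1,u-r:u+r+1].astype(float);w=np.clip(150-(P.max(2)-P.min(2))*1.0,0,None)
    w=np.clip(P[:,:,0]-np.percentile(P[:,:,0],60),0,None)
    y,x=np.mgrid[-r:r+1,-r:r+1];return u+(w*x).sum()/w.sum(),v+(w*y).sum()/w.sum()
kt=spot("top",330,226,4);st=spot("top",339,300,4);hb=spot("top",322,212,7)
print(kt,st,hb)
H=ray("top",*hb,.042)[:2];S=ray("top",*st,.008)[:2]
for hh in(HUB,H):
  print("front",ang(S,hh),"mill",[ang(ray("top",*kt,z)[:2],hh) for z in(.185,.19)])
pg=[ray("top",235+u/3,130+v/3,.032)[:2] for u,v in[(198,456),(411,409),(470,205),(323,52),(117,96),(50,293)]]
print("pegs",[round(ang(e,HUB)%60,1) for e in pg],np.mean(pg,0))
ks=spot("side",325,205,4);print(ks,ray("side",*ks,.188)[:2],ray("top",*kt,.188)[:2])
s=im["side"];cv2.imwrite("pics/cs2.png",cv2.resize(s[185:305,270:410],None,fx=5,fy=5,interpolation=cv2.INTER_CUBIC))
```

```text
(np.float64(329.53595760787283), np.float64(225.4322482967449)) (np.float64(338.86829268292684), np.float64(299.7154471544715)) (np.float64(321.5328358208955), np.float64(211.65970149253732))
front -170.08058307020207 mill [np.float64(-171.001953118882), np.float64(-171.36712059010443)]
front -169.7490103326019 mill [np.float64(-169.8780955803302), np.float64(-170.24783144502)]
pegs [np.float64(41.9), np.float64(41.5), np.float64(41.4), np.float64(41.7), np.float64(41.3), np.float64(40.6)] [0.57502771 0.03971009]
(np.float64(325.0111111111111), np.float64(204.79074074074074)) [0.52061098 0.03748356] [0.51874711 0.0313759 ]
```

View pics/cs2.png

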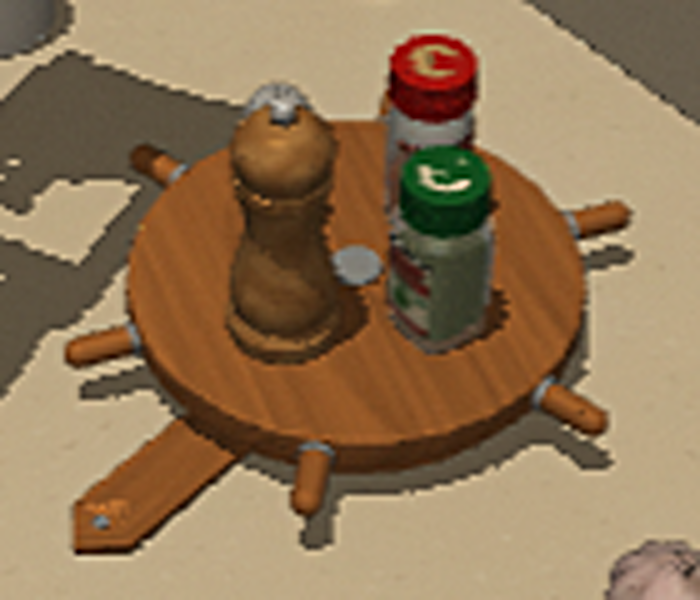

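Side crop: mill base edges at x of about 227 to 343, bottom at 360, knob at (283,107), hub (357,265), stud (100,522). The grey dome behind the knob is the salt shaker. I'll cross-check with the side view alone.

Run:
```python
from h import *
f=lambda x,y,z: ray("side",270+(x-2)/5,185+(y-2)/5,z)[:2]
H=f(357,265,.042);S=f(100,522,.008);K=f(283,107,.188)
print("hub",H,"stud",S,"front",ang(S,H),np.linalg.norm(S-H),"knob",K,ang(K,H),np.linalg.norm(K-H))
# predicted base silhouette x for candidate mill angles (radius 55 mm, foot ring z~.046)
for a in(-174,-172,-170,-168):
    r=np.radians(a);c=H+.055*np.array([np.cos(r),np.sin(r)])
    th=np.linspace(0,2*np.pi,90)
    P=np.array([proj("side",np.r_[c+.029*np.array([np.cos(t),np.sin(t)]),.044]) for t in th])
    print(a,(P.min(0)-[270,185])*5+2,(P.max(0)-[270,185])*5+2)
```

```text
hub [0.57795665 0.04301504] stud [0.38840449 0.00898392] front -169.82187399808734 0.19258280634559855 knob [0.52011116 0.0324    ] -169.60153187663983 0.058811385002222
-174 [224.35462309 274.92521081] [338.44046444 356.68703862]
-172 [226.9929122  276.76803473] [341.17612404 358.66431089]
-170 [229.72826265 278.54778846] [344.00580952 360.5740743 ]
-168 [232.55732886 280.2619983 ] [346.92604459 362.41366317]
```

Both views put the mill within about 1° of the front line. The arm is clear, so I'm handing the job in.

```bash
python3 -c "
from h import *
print(env.close_job(), monitor.sense()['t'])"
```

```text
the job is handed in; nothing more can be done
the job is handed in; nothing more can be done
```

The pepper mill stands at the front, within about 1° of the tongue's line by both cameras; I turned the plate with two gentle peg pushes (about 1.5 N at most), the mill and jars stayed upright, and the job is handed in with the arm clear.

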